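# Unclip the switch module from its rail and stow it in the sloped tray

## Robot

A 6-joint arm with a two-finger parallel gripper is mounted at the origin on a cart in front of the work surface, level with it; the furniture and walls round the work are solid. World frame = base frame: x ahead of the robot, y to its left, z up, the work surface at z = 0. Lengths are in m, angles in rad, forces in N, time in s.
With the tool pointing down it reaches from about 0.325 to 1 m from the base axis. Payload 5.1 kg.
Tool frame: the origin (TCP) lies midway between the tips of the shut fingers; the grasp point (between the pads) lies manip.grip_point_offset behind it (manip.grip_point_offset is the distance from the TCP to the grasp point, in m); z points along the fingers, y is the direction in which the jaws open and shut (so a half turn about z gives the same grasp; the last joint's range is limited). The gripper opens to 85 mm and grips with 20 to 120 N. Pads are 22 mm wide; open, the fingers measure 114 mm over their backs; the gripper's body (76 mm by 85 mm) begins 54 mm behind the grasp point. The pads swing forward as they close: fully open they stand 13 mm farther back than shut.
Start: joints at [-1.343, 0.124, 1.65, -0, 1.367, -0.083], TCP at [0.199, -0.619, 0.231] pointing down, gripper open.
Joint ranges: [-2.61, 2.61], [-1.02, 2.33], [0.03, 2.71], [-1.35, 4.49], [0.32, 2.68], [-2.91, 2.91]. Speed limits (rad/s): [2.57, 2.57, 3.14, 3.14, 3.14, 3.14].

## Interface

Orientations are given as a unit quaternion [w, x, y, z].
In Python, from rig import manip, eyes gives the robot as it stands.
- The arm moves only by the tool carry_out, never from a script. Its argument "targets" is a list of rows, each a list of 5 numbers: the shift along the tool's x, y, z in mm, then the turn about the tool's z in rad, then the gripper's target within -1 to 1 (shut at 1, half-way at 0, fully open at -1). A call has exactly 5 rows; each row shifts and turns the commanded pose from where the row before left it, along the tool's axes as they then stand; what a row does not reach is not made up. A row lasts 1/8 s, in which the tool goes at most 62.5 mm and 10.7 degrees, less where a joint would pass 70% of its speed; a pose out of reach is approached as far as the arm can. A call is refused whole if a number of a shift passes 62.5 or a number of a turn 0.188, either way. A call with a gripper value outside its range is refused whole. The fingers move at their own pace and stop on an object; the grip force is fixed at half the most. Time passes only in rows, so rows that do not move let the fingers close, or fill a call up. It gives the time, the measured TCP pose, the force and the opening at its end, in the units of the state.
- manip.state(): the state, without advancing time (a new reading comes with each control period).
- eyes.camera(name): name is "scene" or "top" or "wrist"; returns the picture (400x640x3 uint8, red, green, blue); there is no depth.
- eyes.camera_info(name): a dict with "K" (3x3 intrinsics, pixels), "pose" (4x4, takes a point from camera to world coordinates); the wrist camera has in their place "T_tool_cam" (4x4, takes a point from camera to tool coordinates, whose origin is the TCP and whose axes are the flange's). Camera axes: x right, y down, z forward; pixel columns grow to the right and rows downward; lengths in m; the calibration is good to about 2 mm. A picture is of the moment at which its call begins: read the wrist's pose just before it. camera_info takes no time and is no camera call.
- manip.hand_in(): hands the job in, once; it reports no verdict.
The state is a dict: "time": time; "joints": joint angles; "dq": joint speeds; "effort": joint torques, N m; "tool_pos": TCP position; "ee_rot": TCP orientation; "force": force on the tool from outside, world axes, zero at the start; "moment": the same for the moment, N m; "finger_gap": finger opening in m.
Only numpy, scipy, OpenCV 4.12 (cv2) and the standard library are available. Lean on these libraries where they do the work, as an engineer would, in place of code of your own. Each camera call takes 0.05 s, during which the arm holds its last target.

## Task

One of the three modules clipped side by side on the rail of the leaning board has a toggle on its front: unclip that one by swinging its near, low end out of its sprung catch and unhooking its far, high end, and leave the two blank modules clipped in. Lay it on its back, lengthwise, in the upper part of the sloped wooden tray, clear of the stop, then slide it down until it rests fully against the stop at the low end, and let go.

Things in the scene. Friction and masses are not known exactly. Their poses are not given: they have to be found in the camera images.
- switch_module: Module to move, grey plastic, the only one with a toggle bar (10 mm high) on its front. x: its length (+x the claw end, uppermost on the board), y: across, z: out of its front. Origin: centre of the back, at the level of its feet. Body 80 long x 36 wide, x -40..40, z 16..42 mm, back face at z 9. Laid on its back it rests on claw and bar, with z = 0 as underside. 0.11 to 0.22 kg.
- nose (a point): Centre of the switch module's nose, at x 0, z 54 mm in the module's frame. The nose is 45 long (x -22.5..22.5), 36 wide, z 42..66 mm, with shoulders 17.5 mm long before and behind it at z 42. Grasp it by its two end faces, closing along x; the neighbours, 4 mm away, leave no room at its sides. Toggle top at z 76.
- claw (a point): Claw under the switch module's +x end (block x 18..28, z 0..9 mm in the module's frame); this point is the end of its toe (x 12..18, z 0..3.5), which reaches behind the rail's upper edge. A boss on the back (x -30..-20, z 3..9) prevents shifting up the rail by more than 2.5 mm until the -x end has swung out by about 11 degrees.
- bar (a point): Middle of the round cross bar under the switch module's -x end (x -35.5, z 3.5 mm in the module's frame, radius 3.5). A sprung steel roller on the board holds it in; swung outwards, that end resists with about 8 N for the first 5 mm, then snaps free.
- rail: Rail on the board, which leans back 27 degrees. x: up the slope, y: along the rail, z: out of the board. A seated module has this orientation, with its origin at x 0, z 0 and y -40, 0 or 40 mm. The rail is a strip x -17.5..17.5, z 6..9 mm, 132 long, overhanging a web x -8..8. A rest strip under the bars has its top at z 0. Board face at z -3, x -68..50, 180 mm wide.
- rail_edge (a point): Middle of the rail's upper front edge (x 17.5, z 9 mm in the rail's frame), about which a module swings. To take one off: swing its -x end out about this edge by 13 to 15 degrees, shift it 7 to 12 mm up the slope (+x) to unhook the toe, then lift it away along the rail's z.
- blank_a: A blank module: size, shape and frame of switch_module, without toggle. It stays clipped on the rail.
- blank_b: Another blank module, as blank_a. Carry the switch module high enough to pass over the blanks' noses. Note for the arm: a loft beam crosses over the near part of the bench, underside 0.70 m above the bench top, 0.2 to 0.3 m ahead of the base; keep elbow and wrist below or behind it.
- tray: Sloped wooden tray, 15 degrees. Origin: on the floor at the foot of the stop, mid-width. x: up the slope, y: across, z: out of the floor. Floor x 0..175 mm, 52 wide between side guides 16 high. Stop at the low end 26 high, its face at x 0. A module resting against it has its origin at x 40, z 0 mm. Parts do not reliably slide down by themselves.
Things that resemble listed ones, but are neither listed nor needed, are in the scene too. Leave any green look-alike of the switch_module alone.

How it is judged:
By the outcome, as a careful person would: the job done as asked, in the order asked, and still so for the second after the job is handed in, with the robot touching nothing.
It also fails if it takes over 42 s, if anything falls off the work surface, if the arm or the gripper's body presses on something with over 40 N, if the wrist force passes 120 N, or if a joint passes its speed limit or range.

## Working session

There is one attempt and no reset: what is moved stays moved. The work goes in short steps, Python scripts to look and compute and a tool call to move; the robot and the scene stay as the last step left them, time stands still between calls to the robot, and variables do not carry over. Pictures are saved under pics/ and viewed, and the job is handed in when it is done.

Besides the shell and the picture viewer there is one more tool, called after "Call:" by a JSON object that holds its "op" and its "data". carry_out: Moves the arm, as the interface text tells. Its arguments: {"type":"object","properties":{"targets":{"type":"array"}},"required":["targets"]}

```bash
ls; mkdir -p pics; python3 - <<'E'
from rig import manip, eyes
import cv2
print(manip.state()); print(manip.grip_point_offset)
for n in("scene","top","wrist"):
    print(n,eyes.camera_info(n))
    cv2.imwrite(f"pics/{n}0.png",eyes.camera(n)[:,:,::-1])
E
```

```text
pics
{'time': 0.0, 'joints': array([-1.34263622e+00,  1.24550014e-01,  1.65168011e+00, -3.56635027e-05,
        1.36748290e+00, -8.26053361e-02]), 'dq': array([ 7.65246048e-04,  5.35595747e-04, -6.05889109e-04, -9.32570058e-04,
        4.34265534e-04,  1.77647048e-05]), 'effort': array([-2.17485613e-03, -4.23616326e+01, -3.65451658e+01, -1.91391086e-04,
        7.11943227e-03,  3.98718413e-06]), 'tool_pos': array([ 0.19858339, -0.61828209,  0.23002034]), 'ee_rot': array([-1.05610985e-03,  9.87951258e-01,  1.54761709e-01, -9.45038860e-05]), 'force': array([ 0.18814928,  0.39282536, -0.03137421]), 'moment': array([-0.02443137,  0.06833051,  0.00739211]), 'finger_gap': 0.08535375959442865}
0.0187
scene {'K': array([[363.17556413,   0.        , 320.63766356],
       [  0.        , 363.17556413, 196.14647175],
       [  0.        ,   0.        ,   1.        ]]), 'pose': array([[-0.90404423, -0.22635081,  0.362587  ,  0.23490145],
       [-0.42690593,  0.43579245, -0.7923612 ,  0.40523083],
       [ 0.02133892, -0.87112011, -0.49060616,  0.50501394],
       [ 0.        ,  0.        ,  0.  
[... 265 characters left out ...]
[-0.96627415,  0.21831078, -0.13658209, -0.13796631],
       [ 0.00593917, -0.51135003, -0.85935201,  0.83768693],
       [ 0.        ,  0.        ,  0.        ,  1.        ]])}
wrist {'K': array([[317.09820742,   0.        , 321.74801182],
       [  0.        , 317.09820742, 201.92378613],
       [  0.        ,   0.        ,   1.        ]]), 'T_tool_cam': array([[ 3.22242731e-04, -9.50892889e-01, -3.09519968e-01,
         7.93536010e-02],
       [ 9.99999944e-01,  3.34106373e-04,  1.46786617e-05,
         3.12624766e-04],
       [ 8.94547588e-05, -3.09519955e-01,  9.50892943e-01,
        -1.41559471e-01],
       [ 0.00000000e+00,  0.00000000e+00,  0.00000000e+00,
         1.00000000e+00]])}
```

View pics/scene0.png

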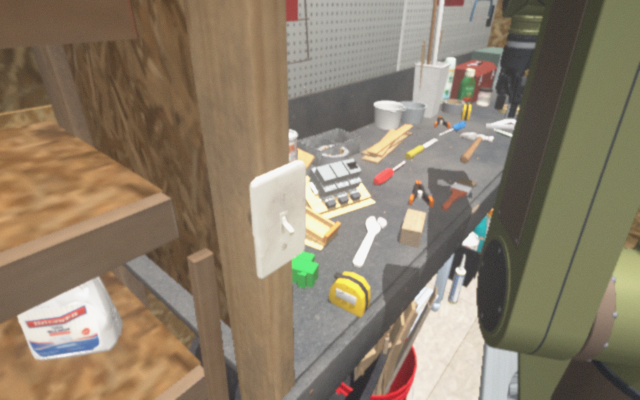

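View pics/top0.png

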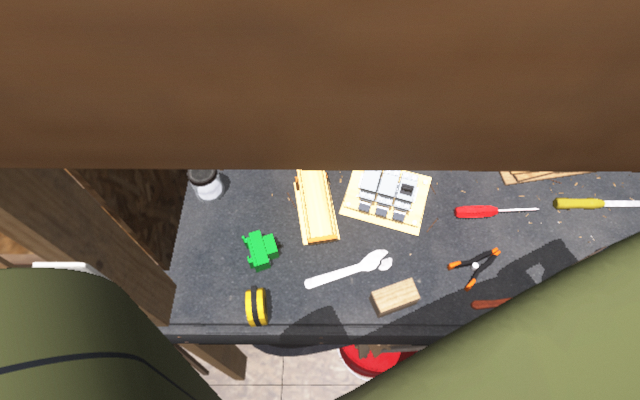

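View pics/wrist0.png

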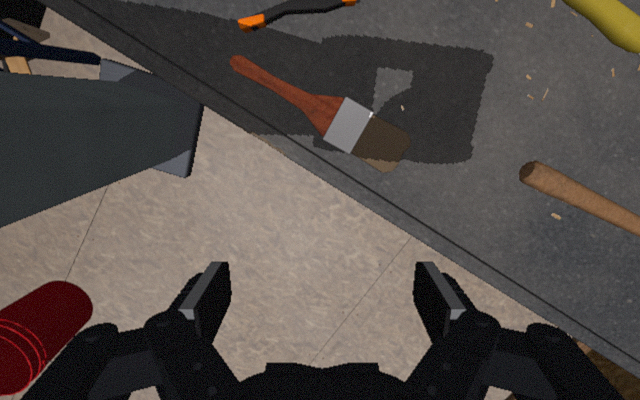

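```bash
cat > h.py <<'E'
import numpy as np, cv2
from rig import manip, eyes
from scipy.spatial.transform import Rotation as R
def rot(q): return R.from_quat([q[1],q[2],q[3],q[0]]).as_matrix()
def T():
    s=manip.state(); M=np.eye(4); M[:3,:3]=rot(s['ee_rot']); M[:3,3]=s['tool_pos']; return M
def cam(n,M=None):
    i=eyes.camera_info(n)
    if n=='wrist': return i['K'],(T() if M is None else M)@i['T_tool_cam']
    return i['K'],i['pose']
def ray(K,P,uv):
    d=P[:3,:3]@np.linalg.inv(K)@np.array([uv[0],uv[1],1.]); return P[:3,3],d/np.linalg.norm(d)
def onz(K,P,uv,z=0):
    o,d=ray(K,P,uv); return o+d*(z-o[2])/d[2]
def proj(K,P,X):
    X=np.atleast_2d(X); c=(X-P[:3,3])@P[:3,:3]; p=c@K.T; return p[:,:2]/p[:,2:]
E
python3 - <<'E'
from h import *
M=T();print(M.round(3))
K,P=cam('top')
for n,uv in dict(board=(387,198),bTL=(352,165),bBL=(341,213),bBR=(418,233),bTR=(432,178),toggle=(408,187),trayBL=(309,243),trayBR=(338,238),trayTL=(297,185),trayTR=(325,168),green=(260,250)).items(): print(n,onz(K,P,uv,0.03).round(3))
E
```

```text
[[ 0.952  0.306 -0.     0.199]
 [ 0.306 -0.952  0.002 -0.618]
 [ 0.    -0.002 -1.     0.23 ]
 [ 0.     0.     0.     1.   ]]
board [ 0.557 -0.401  0.03 ]
bTL [ 0.667 -0.349  0.03 ]
bBL [ 0.546 -0.287  0.03 ]
bBR [ 0.455 -0.437  0.03 ]
bTR [ 0.582 -0.523  0.03 ]
toggle [ 0.573 -0.459  0.03 ]
trayBL [ 0.493 -0.199  0.03 ]
trayBR [ 0.488 -0.263  0.03 ]
trayTL [ 0.644 -0.207  0.03 ]
trayTR [ 0.675 -0.283  0.03 ]
green [ 0.503 -0.093  0.03 ]
```

```bash
python3 - <<'E'
import cv2
a=cv2.imread('pics/top0.png')[150:270,230:450]; cv2.imwrite('pics/top0z.png',cv2.resize(a,None,fx=3.6,fy=3.6,interpolation=cv2.INTER_CUBIC))
a=cv2.imread('pics/scene0.png')[130:290,280:400]; cv2.imwrite('pics/scene0z.png',cv2.resize(a,None,fx=3.7,fy=3.7,interpolation=cv2.INTER_CUBIC))
E
```

```text
(no output)
```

View pics/top0z.png

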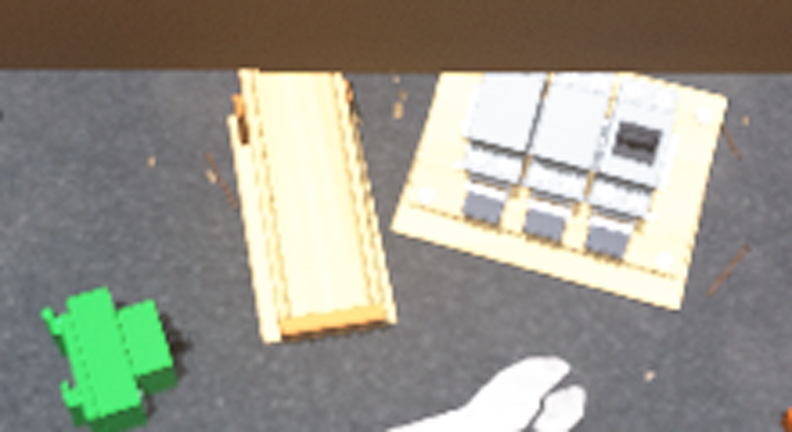

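View pics/scene0z.png

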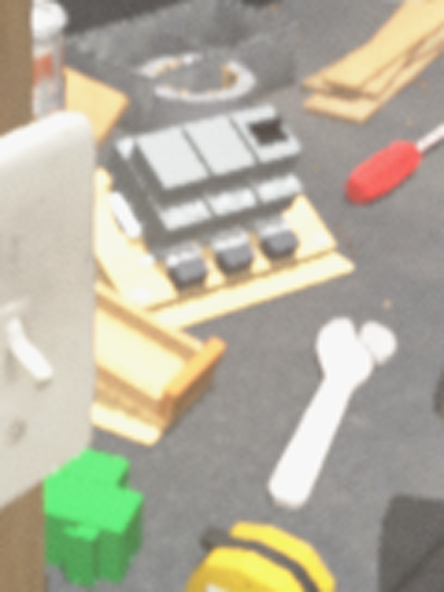

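```bash
cat >> h.py <<'E'
def plan(target, dyaw, n, M=None):
    """print n equal rows reaching target (m) with total turn dyaw about tool z"""
    M=T() if M is None else M
    Rm=M[:3,:3].copy(); d=(np.array(target)-M[:3,3])/n*1000
    out=[]
    for i in range(n):
        s=Rm.T@d; out.append([*s.round(1),round(dyaw/n,4)])
        Rm=Rm@R.from_rotvec([0,0,dyaw/n]).as_matrix()
    print(out)
E
python3 -c "
from h import *
plan([.55,-.28,.25],-.73,10)"
```

```text
[[np.float64(43.8), np.float64(-21.5), np.float64(-1.9), -0.073], [np.float64(45.3), np.float64(-18.2), np.float64(-1.9), -0.073], [np.float64(46.5), np.float64(-14.9), np.float64(-1.9), -0.073], [np.float64(47.4), np.float64(-11.4), np.float64(-1.9), -0.073], [np.float64(48.1), np.float64(-8.0), np.float64(-1.9), -0.073], [np.float64(48.6), np.float64(-4.4), np.float64(-1.9), -0.073], [np.float64(48.8), np.float64(-0.9), np.float64(-1.9), -0.073], [np.float64(48.7), np.float64(2.7), np.float64(-1.9), -0.073], [np.float64(48.4), np.float64(6.2), np.float64(-1.9), -0.073], [np.float64(47.8), np.float64(9.7), np.float64(-1.9), -0.073]]
```

Call:
{"op": "carry_out", "data": {"targets": [[44,-21.5,-2,-0.073,-1],[45,-18,-2,-0.073,-1],[46.5,-15,-2,-0.073,-1],[47.5,-11.5,-2,-0.073,-1],[48,-8,-2,-0.073,-1]]}}

```text
time: 0.78
tool_pos: [0.3752, -0.4483, 0.241]
ee_rot: [-0.0, 0.943, 0.333, -0.0]
force: [-0.4, -0.2, -0.6]
finger_gap: 0.0855
```

Call:
{"op": "carry_out", "data": {"targets": [[48.5,-4.5,-2,-0.073,-1],[49,-1,-2,-0.073,-1],[48.5,2.5,-2,-0.073,-1],[48.5,6,-2,-0.073,-1],[48,9.5,-2,-0.073,-1]]}}

```text
time: 1.4
tool_pos: [0.5504, -0.2783, 0.251]
ee_rot: [-0.0, 0.867, 0.498, -0.0]
force: [0.1, -1.0, -0.4]
finger_gap: 0.0855
```

```bash
python3 - <<'E'
from h import *
M=T();s=manip.state();print(M.round(4),s['joints'].round(3),s['time'])
np.save('M1.npy',M)
im=eyes.camera('wrist'); cv2.imwrite('pics/w1.png',im[:,:,::-1])
im=eyes.camera('top'); cv2.imwrite('pics/t1.png',im[:,:,::-1])
E
```

```text
[[ 5.034e-01  8.640e-01 -4.000e-04  5.504e-01]
 [ 8.640e-01 -5.034e-01  2.000e-04 -2.783e-01]
 [-1.000e-04 -5.000e-04 -1.000e+00  2.510e-01]
 [ 0.000e+00  0.000e+00  0.000e+00  1.000e+00]] [-0.555  0.04   1.706 -0.     1.396 -0.028] 1.4
```

View pics/w1.png

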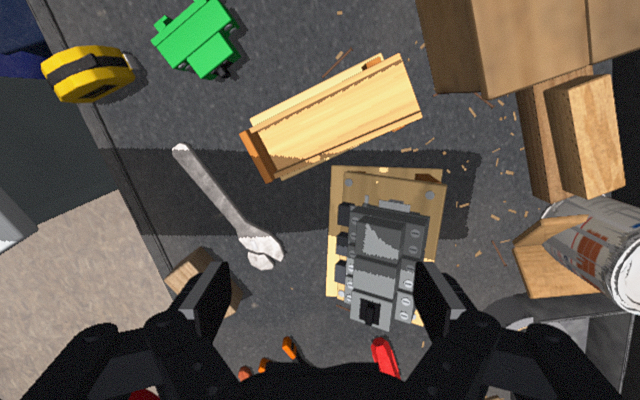

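```bash
python3 - <<'E'
import cv2
a=cv2.imread('pics/w1.png')
cv2.imwrite('pics/w1b.png',cv2.resize(a[155:345,315:460],None,fx=4,fy=4,interpolation=cv2.INTER_CUBIC)[:600+160])
b=cv2.resize(a[155:345,315:460],None,fx=3.15,fy=3.15,interpolation=cv2.INTER_CUBIC);cv2.imwrite('pics/w1b.png',cv2.convertScaleAbs(b,alpha=1.6))
b=cv2.resize(a[45:190,230:430],None,fx=4,fy=4,interpolation=cv2.INTER_CUBIC);cv2.imwrite('pics/w1c.png',b)
E
```

```text
(no output)
```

View pics/w1b.png

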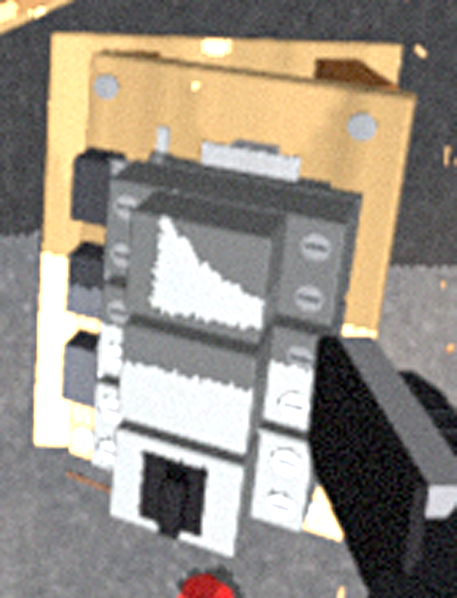

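View pics/w1c.png

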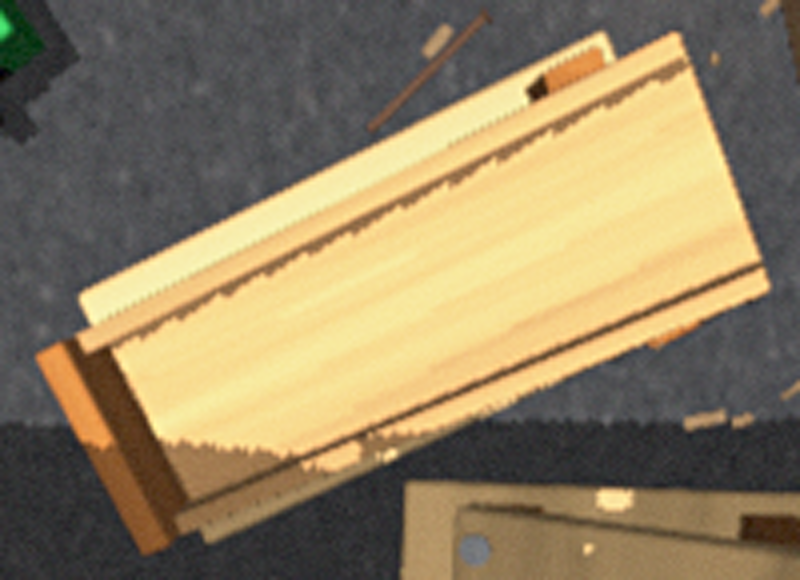

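View pics/t1.png

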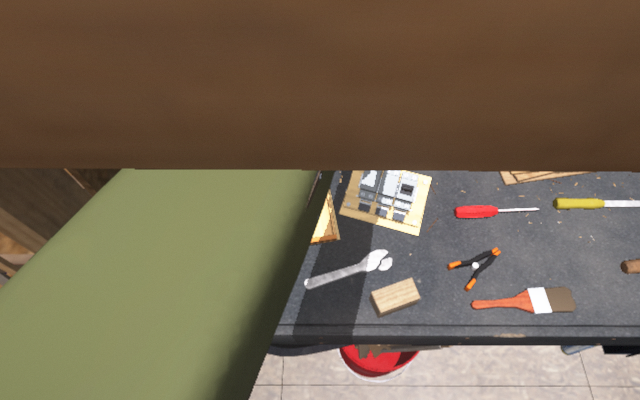

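```bash
cat > pnp.py <<'E'
from h import *
M=np.load('M1.npy'); K,P=cam('wrist',M)
z=lambda u,v:(315+u/3.15,155+v/3.15)
obj=np.array([(-22.5,-22,66),(22.5,-22,66),(22.5,-58,66),(-22.5,-58,66),(-68,90,-3),(50,90,-3)],float)/1000
px=np.array([z(118,430),z(243,458),z(235,555),z(110,518),z(92,52),z(415,95)])
ok,rv,tv=cv2.solvePnP(obj,px,K,None,flags=cv2.SOLVEPNP_ITERATIVE,useExtrinsicGuess=False) if False else (lambda r:(r[0],r[1],r[2]))(cv2.solvePnP(obj,px,K,None,flags=cv2.SOLVEPNP_SQPNP))
ok,rv,tv=cv2.solvePnP(obj,px,K,None,rv,tv,True,cv2.SOLVEPNP_ITERATIVE)
C=np.eye(4);C[:3,:3]=cv2.Rodrigues(rv)[0];C[:3,3]=tv[:,0]
W=P@C
print(W.round(4)); e=cv2.projectPoints(obj,rv,tv,K,None)[0][:,0]-px; print(e.round(2))
x=W[:3,0];print('lean',np.degrees(np.arcsin(x[2])),'az',np.degrees(np.arctan2(x[1],x[0])),'y tilt',np.degrees(np.arcsin(W[2,1])))
# constrained fit: lean 27, level y
from scipy.optimize import least_squares
def Wof(p):
    Wm=np.eye(4); Wm[:3,:3]=(R.from_euler('z',p[3])*R.from_euler('y',-np.radians(27))).as_matrix(); Wm[:3,3]=p[:3]; return Wm
def f(p):
    Wm=Wof(p); X=obj@Wm[:3,:3].T+Wm[:3,3]; return (proj(K,P,X)-px).ravel()
r=least_squares(f,[*W[:3,3],np.arctan2(x[1],x[0])])
print(r.x.round(4),np.degrees(r.x[3]),r.fun.reshape(-1,2).round(2)); np.save('rail.npy',Wof(r.x))
Wm=Wof(r.x)
for q in [(0,-40,0),(0,-40,54),(17.5,-40,9),(-22.5,-40,66),(40,-40,42),(-68,0,-3)]:print(q,(Wm[:3,:3]@(np.array(q)/1000)+Wm[:3,3]).round(4))
# tray: 15deg, unknown x,y,az ,z ; points
zt=lambda u,v:(230+u/4,45+v/4)
tp=np.array([(175,-26,16),(175,26,16)],float)
E
python3 pnp.py
```

```text
[[ 0.759   0.5321 -0.3752  0.5737]
 [-0.463   0.8463  0.2635 -0.404 ]
 [ 0.4577 -0.0263  0.8887  0.049 ]
 [ 0.      0.      0.      1.    ]]
[[-0.59 -1.78]
 [ 1.03  1.69]
 [ 0.19  0.8 ]
 [-0.03 -1.1 ]
 [-0.14  0.38]
 [-0.54 -0.1 ]]
lean 27.239307792509603 az -31.38296774734833 y tilt -1.5074975949516662
[ 0.5738 -0.4038  0.048  -0.5562] -31.86603922034455 [[-0.46 -1.46]
 [ 0.97  2.14]
 [ 0.14  0.46]
 [ 0.19 -1.47]
 [-0.5  -0.04]
 [-0.46  0.18]]
(0, -40, 0) [ 0.5527 -0.4378  0.048 ]
(0, -40, 54) [ 0.5319 -0.4249  0.0961]
(17.5, -40, 9) [ 0.5625 -0.4439  0.064 ]
(-22.5, -40, 66) [ 0.5102 -0.4114  0.0966]
(40, -40, 42) [ 0.5668 -0.4466  0.1036]
(-68, 0, -3) [ 0.5235 -0.3726  0.0145]
```

```bash
cat > tray.py <<'E'
from h import *
from scipy.optimize import least_squares
M=np.load('M1.npy'); K,P=cam('wrist',M)
zt=lambda u,v:(230+u/4,45+v/4)
obj=np.array([(0,26,0),(0,-26,0),(175,26,0),(175,-26,0)],float)/1000
px=np.array([zt(112,347),zt(188,508),zt(688,66),zt(755,264)])
def Wof(p):
    Wm=np.eye(4); Wm[:3,:3]=(R.from_euler('z',p[3])*R.from_euler('y',-np.radians(15))).as_matrix(); Wm[:3,3]=p[:3]; return Wm
def f(p):
    Wm=Wof(p); X=obj@Wm[:3,:3].T+Wm[:3,3]; return (proj(K,P,X)-px).ravel()
r=least_squares(f,[.5,-.23,.02,-.1])
print(r.x.round(4),np.degrees(r.x[3]),r.fun.reshape(-1,2).round(2)); Wm=Wof(r.x); np.save('tray.npy',Wm)
for q in [(40,0,0),(120,0,0),(175,0,0)]:print(q,(Wm[:3,:3]@(np.array(q)/1000)+Wm[:3,3]).round(4))
E
python3 tray.py
python3 -c "
from h import *
plan([.50,-.40,.20],0.03,5)
plan([.515,-.415,.19],0.03,5)"
```

```text
[ 0.5037 -0.2299  0.0124 -0.0887] -5.079507360142636 [[-0.71  0.24]
 [ 0.78 -0.76]
 [-0.69 -0.24]
 [ 0.69  0.67]]
(40, 0, 0) [ 0.5422 -0.2333  0.0228]
(120, 0, 0) [ 0.6192 -0.2402  0.0435]
(175, 0, 0) [ 0.6721 -0.2449  0.0577]
[[np.float64(-26.6), np.float64(3.4), np.float64(10.2), 0.006], [np.float64(-26.6), np.float64(3.5), np.float64(10.2), 0.006], [np.float64(-26.5), np.float64(3.7), np.float64(10.2), 0.006], [np.float64(-26.5), np.float64(3.9), np.float64(10.2), 0.006], [np.float64(-26.5), np.float64(4.0), np.float64(10.2), 0.006]]
[[np.float64(-27.7), np.float64(7.5), np.float64(12.2), 0.006], [np.float64(-27.6), np.float64(7.7), np.float64(12.2), 0.006], [np.float64(-27.6), np.float64(7.8), np.float64(12.2), 0.006], [np.float64(-27.5), np.float64(8.0), np.float64(12.2), 0.006], [np.float64(-27.5), np.float64(8.2), np.float64(12.2), 0.006]]
```

Call:
{"op": "carry_out", "data": {"targets": [[-27.5,7.5,12,0.006,-1],[-27.5,7.5,12,0.006,-1],[-27.5,8,12,0.006,-1],[-27.5,8,12,0.006,-1],[-27.5,8,12,0.006,-1]]}}

```text
time: 2.12
tool_pos: [0.5108, -0.4189, 0.1905]
ee_rot: [-0.0, 0.875, 0.484, -0.0]
force: [0.5, 0.0, -0.3]
finger_gap: 0.0854
```

```bash
python3 - <<'E'
from h import *
M=T();print(M.round(4))
np.save('M2.npy',M)
im=eyes.camera('wrist')[:,:,::-1]; cv2.imwrite('pics/w2.png',im)
b=cv2.resize(im[80:340,200:460],None,fx=2.3,fy=2.3,interpolation=cv2.INTER_CUBIC);cv2.imwrite('pics/w2b.png',b)
E
```

```text
[[ 5.323e-01  8.465e-01 -8.000e-04  5.108e-01]
 [ 8.465e-01 -5.323e-01  4.000e-04 -4.189e-01]
 [-1.000e-04 -9.000e-04 -1.000e+00  1.905e-01]
 [ 0.000e+00  0.000e+00  0.000e+00  1.000e+00]]
```

View pics/w2.png

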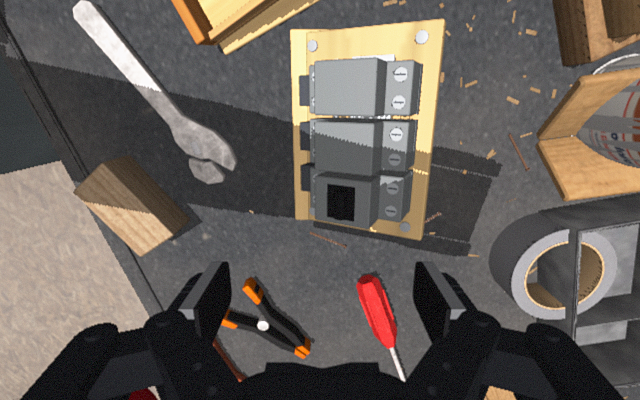

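View pics/w2b.png

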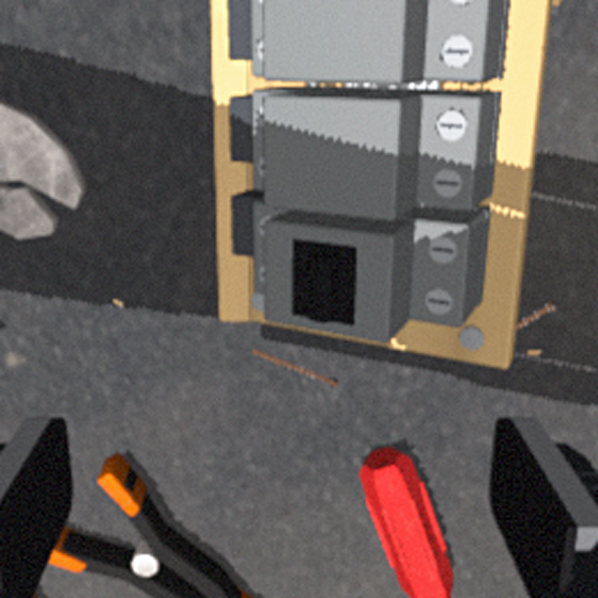

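```bash
python3 - <<'E'
import cv2
im=cv2.imread('pics/w2.png')
b=cv2.resize(im[105:245,290:450],None,fx=4.9,fy=4.2,interpolation=cv2.INTER_CUBIC);cv2.imwrite('pics/w2c.png',cv2.convertScaleAbs(b,alpha=1.9))
E
```

```text
(no output)
```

View pics/w2c.png

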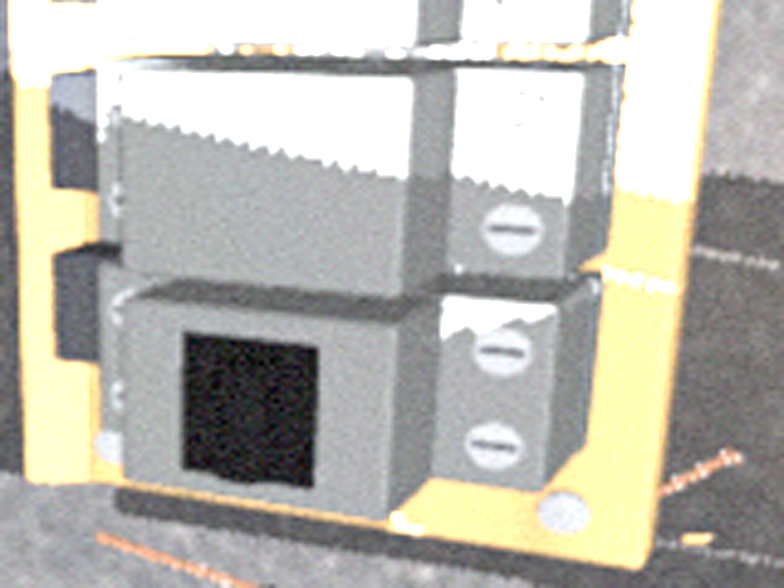

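```bash
cat > pnp2.py <<'E'
from h import *
from scipy.optimize import least_squares
M=np.load('M2.npy'); K,P=cam('wrist',M)
z=lambda x,y:(290+x/4.9,105+y/4.2)
obj=np.array([(-22.5,-22,66),(22.5,-22,66),(22.5,-58,66),(-22.5,-58,66),(-22.5,18,66),(22.5,18,66),(22.5,-18,66),(-22.5,-18,66),(50,90,-3),(50,-90,-3)],float)/1000
px=np.array([z(128,293),z(398,322),z(386,520),z(128,485),z(125,62),z(415,75),z(403,298),z(120,270),(444,19),(421.6,240)])
def Wof(p):
    Wm=np.eye(4); Wm[:3,:3]=(R.from_euler('z',p[3])*R.from_euler('y',-np.radians(27))).as_matrix(); Wm[:3,3]=p[:3]; return Wm
def f(p):
    Wm=Wof(p); X=obj@Wm[:3,:3].T+Wm[:3,3]; return (proj(K,P,X)-px).ravel()
r=least_squares(f,[.57,-.40,.05,-.55])
print(r.x.round(4),np.degrees(r.x[3]),'\n',r.fun.reshape(-1,2).round(1)); np.save('rail.npy',Wof(r.x))
Wm=Wof(r.x)
for q in [(17.5,-40,9),(-22.5,-40,66),(22.5,-40,42),(40,-40,42),(-68,0,-3)]:print(q,(Wm[:3,:3]@(np.array(q)/1000)+Wm[:3,3]).round(4))
E
python3 pnp2.py
```

```text
[ 0.5735 -0.4042  0.0462 -0.5604] -32.109662316393766 
 [[-0.8  0.1]
 [ 0.5 -0.2]
 [ 0.6 -0. ]
 [-0.4 -1.6]
 [-0.5  1.3]
 [-0.1  0.2]
 [-0.2 -0. ]
 [ 0.8  0.5]
 [ 0.5 -0.6]
 [-0.5  0.2]]
(17.5, -40, 9) [ 0.5619 -0.4442  0.0622]
(-22.5, -40, 66) [ 0.5098 -0.4115  0.0948]
(22.5, -40, 42) [ 0.553  -0.4386  0.0939]
(40, -40, 42) [ 0.5662 -0.4469  0.1018]
(-68, 0, -3) [ 0.5233 -0.3728  0.0127]
```

```bash
python3 -c "
from h import *
plan([.5424,-.4320,.070],0,5)"
```

```text
[[np.float64(1.8), np.float64(6.9), np.float64(23.6), 0.0], [np.float64(1.8), np.float64(6.9), np.float64(23.6), 0.0], [np.float64(1.8), np.float64(6.9), np.float64(23.6), 0.0], [np.float64(1.8), np.float64(6.9), np.float64(23.6), 0.0], [np.float64(1.8), np.float64(6.9), np.float64(23.6), 0.0]]
```

Call:
{"op": "carry_out", "data": {"targets": [[4.5,17,10,0,-1],[4.5,17.5,10,0,-1],[0,0,25,0,-1],[0,0,25,0,-1],[0,0,10,0,-1]]}}

```text
time: 2.8
tool_pos: [0.5446, -0.4277, 0.1088]
ee_rot: [-0.002, 0.875, 0.484, -0.001]
force: [-0.5, -0.4, 0.3]
finger_gap: 0.0848
```

```bash
cat > look.py <<'E'
from h import *
import sys
s=manip.state();M=T();print('t',s['time'],M[:3,3].round(4),s['force'].round(1),s['finger_gap'])
np.save('Ml.npy',M)
im=eyes.camera('wrist')[:,:,::-1]
cv2.imwrite('pics/%s.png'%sys.argv[1],cv2.convertScaleAbs(im,alpha=1.4))
E
python3 look.py w3
```

```text
t 2.8 [ 0.5446 -0.4277  0.1088] [-0.5 -0.4  0.3] 0.08476936926881104
```

View pics/w3.png

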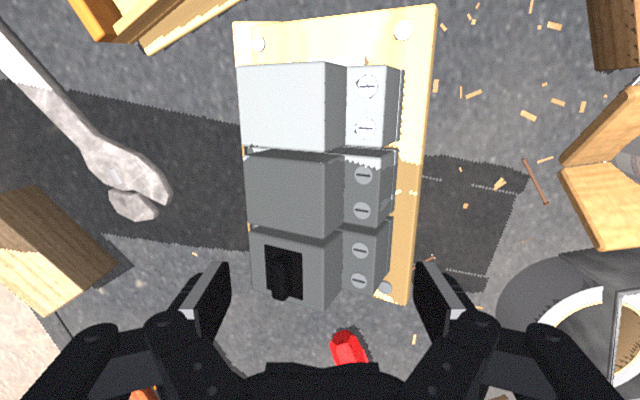

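Call:
{"op": "carry_out", "data": {"targets": [[-5,0,0,0,-1],[0,0,10,0,-1],[0,0,10,0,-1],[0,0,10,0,-1],[0,0,9,0,-1]]}}

```text
time: 3.48
tool_pos: [0.5432, -0.4323, 0.0713]
ee_rot: [-0.0, 0.875, 0.484, -0.0]
force: [-0.9, 0.1, 0.7]
finger_gap: 0.085
```

```bash
python3 look.py w4
```

```text
t 3.475 [ 0.5432 -0.4323  0.0713] [-0.9  0.1  0.7] 0.08497581874190353
```

View pics/w4.png

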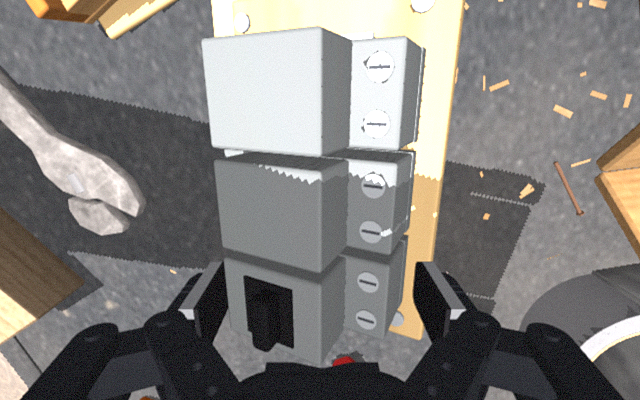

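Call:
{"op": "carry_out", "data": {"targets": [[0,4,0,0,-1],[0,1.5,-1.5,0,-1],[0,2,-3,0,-1],[0,2,-3.5,0,-1],[0,1.5,-2.5,0,-1]]}}

```text
time: 4.15
tool_pos: [0.5535, -0.439, 0.0837]
ee_rot: [0.001, 0.875, 0.484, 0.0]
force: [-0.4, -0.7, 0.0]
finger_gap: 0.0853
```

```bash
python3 look.py w5
```

```text
t 4.15 [ 0.5535 -0.439   0.0837] [-0.4 -0.7  0. ] 0.08525935990148968
```

View pics/w5.png

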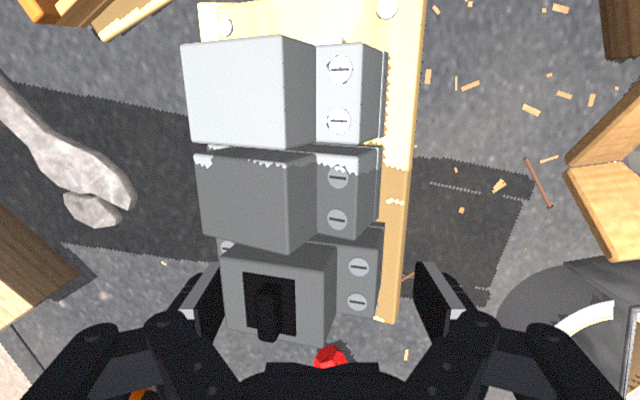

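Call:
{"op": "carry_out", "data": {"targets": [[0,-0.5,-2.5,0,-0.905],[0,-1.5,-2.5,0,-0.81],[0,-2,-2.5,0,-0.715],[0,-2,-2,0,-0.62],[0,-2,-1.5,0,-0.53]]}}

```text
time: 4.82
tool_pos: [0.546, -0.4342, 0.094]
ee_rot: [0.0, 0.875, 0.484, 0.0]
force: [-0.1, 0.3, -1.5]
finger_gap: 0.0658
```

```bash
python3 look.py w6
```

```text
t 4.825 [ 0.546  -0.4342  0.094 ] [-0.1  0.3 -1.5] 0.0657636610689577
```

View pics/w6.png

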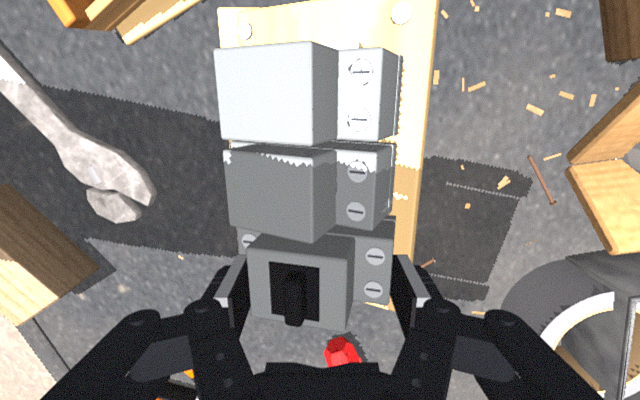

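Call:
{"op": "carry_out", "data": {"targets": [[0,-0.5,-2,0,-0.53],[0,-1.8,-1,0,-0.44],[0,-1.8,-1,0,-0.35],[0,-1.8,-0.8,0,-0.26],[0,-1.5,-0.7,0,-0.18]]}}

```text
time: 5.5
tool_pos: [0.544, -0.4327, 0.0955]
ee_rot: [0.007, 0.875, 0.484, 0.004]
force: [25.5, -16.2, -32.3]
finger_gap: 0.0638
```

```bash
python3 look.py w7
```

```text
t 5.5 [ 0.544  -0.4327  0.0955] [ 25.5 -16.2 -32.3] 0.06382770228763522
```

View pics/w7.png

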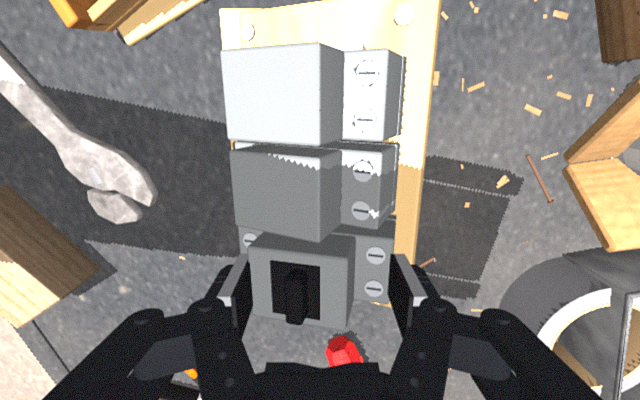

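Call:
{"op": "carry_out", "data": {"targets": [[0,4,1,0,-0.5],[0,3,0,0,-0.56],[0,1,0,0,-0.6],[0,0,0,0,-0.6],[0,0,0,0,-0.6]]}}

```text
time: 6.18
tool_pos: [0.5465, -0.4346, 0.0992]
ee_rot: [0.0, 0.875, 0.484, 0.0]
force: [-0.2, 0.3, -0.5]
finger_gap: 0.0685
```

```bash
python3 look.py w8
```

```text
t 6.175 [ 0.5465 -0.4346  0.0992] [-0.2  0.3 -0.5] 0.06853453529857531
```

View pics/w8.png

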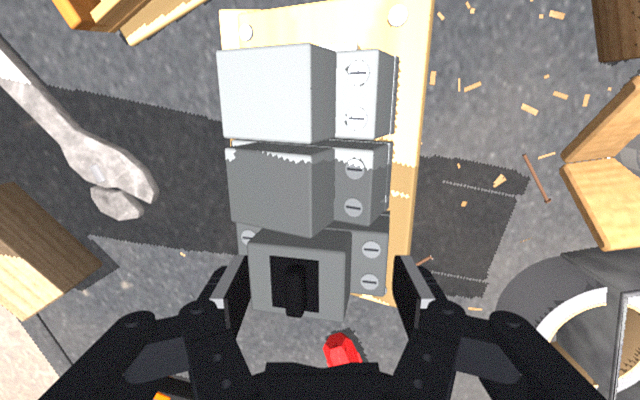

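```bash
python3 - <<'E'
import cv2
im=cv2.imread('pics/w8.png')
b=cv2.resize(im[200:350,215:425],None,fx=3.8,fy=3.8,interpolation=cv2.INTER_CUBIC);cv2.imwrite('pics/w8c.png',cv2.convertScaleAbs(b,alpha=1.5))
E
```

```text
(no output)
```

View pics/w8c.png

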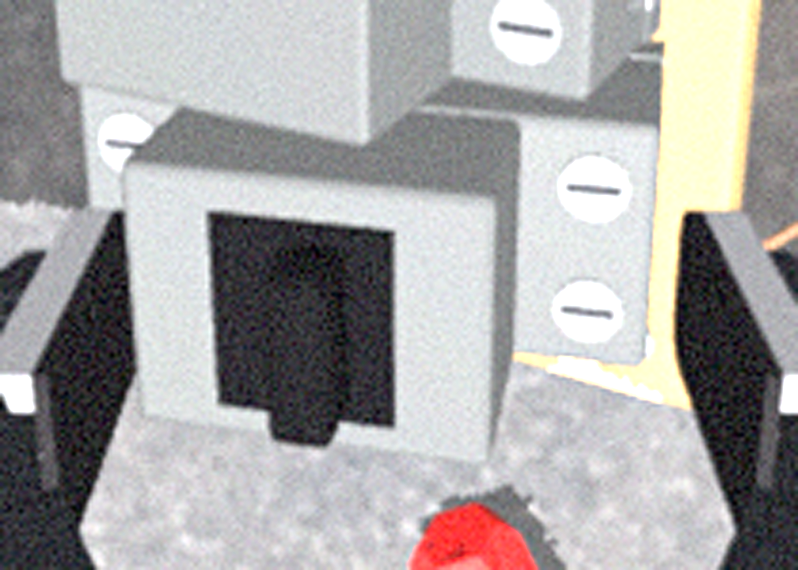

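```bash
cat > mod.py <<'E'
from h import *
from scipy.optimize import least_squares
def fit(M,obj,px,p0,az,fixaz=True):
    K,P=cam('wrist',M)
    def Wof(p):
        Wm=np.eye(4); Wm[:3,:3]=(R.from_euler('z',p[4] if not fixaz else az)*R.from_euler('y',-p[3])).as_matrix(); Wm[:3,3]=p[:3]; return Wm
    def f(p):
        Wm=Wof(p); X=obj@Wm[:3,:3].T/1000+Wm[:3,3]; return (proj(K,P,X)-px).ravel()
    r=least_squares(f,p0); return r,Wof(r.x)
E
python3 - <<'E'
from mod import *
M=np.load('Ml.npy'); az=np.radians(-32.1)
z=lambda x,y:(215+x/3.8,200+y/3.8)
obj=np.array([(-22.5,18,66),(22.5,18,66),(22.5,-18,66),(-22.5,-18,66),(22.5,18,42),(40,18,42),(40,-18,42)],float)
px=np.array([z(128,165),z(497,198),z(490,462),z(145,415),z(520,122),z(658,125),z(642,362)])
r,W=fit(M,obj,px,[.553,-.438,.05,.3],az)
print(r.x.round(4),np.degrees(r.x[3]),r.fun.reshape(-1,2).round(1))
r2,W2=fit(M,obj,px,[.553,-.438,.05,.3,az],az,False)
print(r2.x.round(4),np.degrees(r2.x[3:]),r2.fun.reshape(-1,2).round(1))
d=np.array([np.cos(az),np.sin(az)]);P0=np.array([.5619,-.4442,.0622])
for q in [(-22.5,0,66),(-22.5,0,42),(22.5,0,42),(40,0,42),(40,0,16),(17.5,0,9),(12,0,3.5),(-35.5,0,3.5)]:
    X=W[:3,:3]@np.array(q)/1000+W[:3,3]-P0; print(q,'h',(X[:2]@d*1000).round(1),'v',(X[2]*1000).round(1))
E
```

```text
[ 0.5471 -0.4372  0.048   0.202 ] 11.575895825652795 [[-0.1 -0.3]
 [ 0.2  0. ]
 [ 0.2  0. ]
 [ 0.6  0.2]
 [ 0.3 -1.5]
 [-0.5  0.6]
 [-0.7  1. ]]
[ 0.5472 -0.4373  0.048   0.2057 -0.5568] [ 11.78398637 -31.9051262 ] [[-0.2 -0.2]
 [-0.   0. ]
 [ 0.2  0. ]
 [ 0.7  0.3]
 [ 0.3 -1.5]
 [-0.5  0.5]
 [-0.5  1. ]]
(-22.5, 0, 66) h -51.6 v 45.9
(-22.5, 0, 42) h -46.8 v 22.4
(22.5, 0, 42) h -2.7 v 31.5
(40, 0, 42) h 14.5 v 35.0
(40, 0, 16) h 19.7 v 9.5
(17.5, 0, 9) h -1.0 v -1.9
(12, 0, 3.5) h -5.2 v -8.4
(-35.5, 0, 3.5) h -51.8 v -17.9
```

```bash
python3 - <<'E'
from h import *
i=eyes.camera_info('wrist');K=i['K'];Tc=i['T_tool_cam']
for x in(.011,):
  for z in np.arange(-.02,.011,.003): print(round(z,3),proj(K,Tc,[[x,.0343,z],[x,-.0343,z],[-x,.0343,z]]).round(1).tolist())
E
```

```text
-0.02 [[400.9, 265.1], [241.7, 265.0], [397.1, 308.3]]
-0.017 [[399.3, 261.7], [243.4, 261.6], [395.6, 304.2]]
-0.014 [[397.7, 258.4], [244.9, 258.4], [394.2, 300.3]]
-0.011 [[396.2, 255.3], [246.5, 255.2], [392.9, 296.5]]
-0.008 [[394.8, 252.2], [247.9, 252.2], [391.5, 292.8]]
-0.005 [[393.4, 249.3], [249.3, 249.3], [390.3, 289.3]]
-0.002 [[392.1, 246.5], [250.6, 246.5], [389.1, 286.0]]
0.001 [[390.8, 243.9], [251.9, 243.8], [387.9, 282.7]]
0.004 [[389.5, 241.3], [253.2, 241.2], [386.8, 279.5]]
0.007 [[388.4, 238.8], [254.4, 238.7], [385.7, 276.5]]
0.01 [[387.2, 236.3], [255.5, 236.3], [384.6, 273.5]]
```

```bash
python3 - <<'E'
import cv2
for n in('w7',):
    im=cv2.imread('pics/%s.png'%n)
    b=cv2.resize(im[200:350,215:425],None,fx=3.8,fy=3.8,interpolation=cv2.INTER_CUBIC);cv2.imwrite('pics/%sc.png'%n,cv2.convertScaleAbs(b,alpha=1.5))
E
```

```text
(no output)
```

View pics/w7c.png

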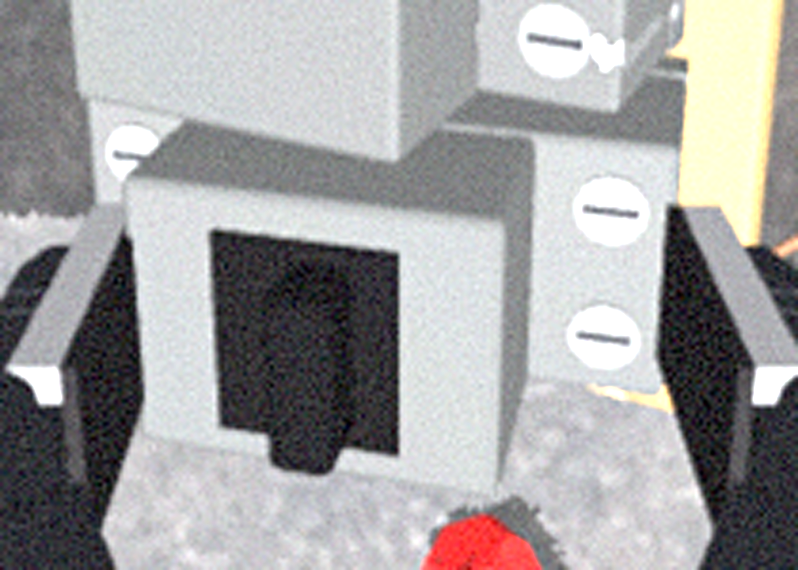

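```bash
cat > go.py <<'E'
from mod import *
def report(M,pts,zf,az=np.radians(-32.1)):
    obj=np.array([p[0] for p in pts],float);px=np.array([zf(*p[1]) for p in pts])
    r,W=fit(M,obj,px,[.553,-.438,.05,.3],az)
    print(r.x.round(4),'theta',np.degrees(r.x[3]).round(2),r.fun.reshape(-1,2).round(1).tolist())
    d=np.array([np.cos(az),np.sin(az)]);P0=np.array([.5619,-.4442,.0622])
    for q in [(-22.5,0,66),(22.5,0,42),(40,0,42),(17.5,0,9)]:
        X=W[:3,:3]@np.array(q)/1000+W[:3,3]-P0; print(q,'h',(X[:2]@d*1000).round(1),'v',(X[2]*1000).round(1))
    return W
E
python3 - <<'E'
from go import *
M=np.load('Ml.npy').copy(); M[:3,3]=[.544,-.4327,.0955]; M[:3,:3]=rot([.007,.875,.484,.004])
N=[(-22.5,18,66),(22.5,18,66),(22.5,-18,66),(-22.5,-18,66),(40,18,42),(40,-18,42)]
P=[(128,182),(503,218),(498,488),(145,432),(682,142),(657,392)]
report(M,list(zip(N,P)),lambda x,y:(215+x/3.8,200+y/3.8))
E
```

```text
[ 0.5479 -0.4368  0.0498  0.2527] theta 14.48 [[-0.3, -1.7], [0.9, 0.1], [0.1, 0.8], [0.5, 0.4], [-1.5, 0.7], [0.1, -0.1]]
(-22.5, 0, 66) h -54.0 v 45.9
(22.5, 0, 42) h -4.5 v 33.9
(40, 0, 42) h 12.5 v 38.3
(17.5, 0, 9) h -1.1 v 0.7
```

Call:
{"op": "carry_out", "data": {"targets": [[0,-1.5,0,0,-0.52],[0,-2,-0.5,0,-0.42],[0,-2,-0.5,0,-0.32],[0,-2,-0.5,0,-0.22],[0,-1.5,-0.5,0,-0.16]]}}

```text
time: 6.85
tool_pos: [0.5388, -0.4297, 0.1003]
ee_rot: [0.0, 0.875, 0.484, 0.0]
force: [-0.8, 0.0, 0.1]
finger_gap: 0.0496
```

```bash
python3 look.py w9; python3 - <<'E'
import cv2
for n in('w9',):
    im=cv2.imread('pics/%s.png'%n)
    b=cv2.resize(im[200:350,215:425],None,fx=3.8,fy=3.8,interpolation=cv2.INTER_CUBIC);cv2.imwrite('pics/%sc.png'%n,cv2.convertScaleAbs(b,alpha=1.5))
E
```

```text
t 6.85 [ 0.5388 -0.4297  0.1003] [-0.8  0.   0.1] 0.049551821030577745
```

View pics/w9c.png

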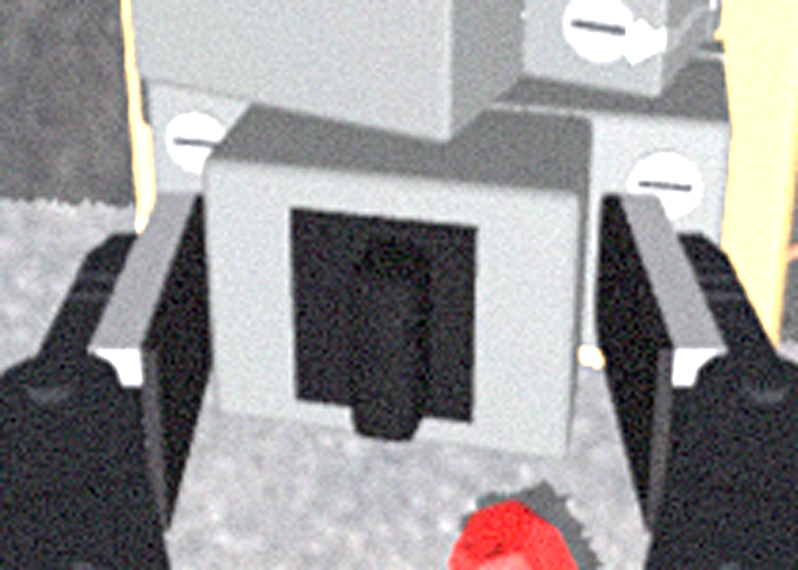

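Call:
{"op": "carry_out", "data": {"targets": [[0,0,-0.5,0,-0.05],[0,2,-1,0,0.2],[0,3,-1.5,0,0.2],[0,3.5,-1.8,0,0.2],[0,3.5,-1.8,0,0.2]]}}

```text
time: 7.52
tool_pos: [0.5478, -0.4352, 0.1062]
ee_rot: [-0.002, 0.875, 0.484, -0.001]
force: [-5.6, 2.9, 2.3]
finger_gap: 0.0447
```

```bash
python3 look.py w10; python3 - <<'E'
import cv2
for n in('w10',):
    im=cv2.imread('pics/%s.png'%n)
    b=cv2.resize(im[200:350,215:425],None,fx=3.8,fy=3.8,interpolation=cv2.INTER_CUBIC);cv2.imwrite('pics/%sc.png'%n,cv2.convertScaleAbs(b,alpha=1.5))
E
```

```text
t 7.525 [ 0.5478 -0.4352  0.1062] [-5.6  2.9  2.3] 0.04472593117660296
```

View pics/w10c.png

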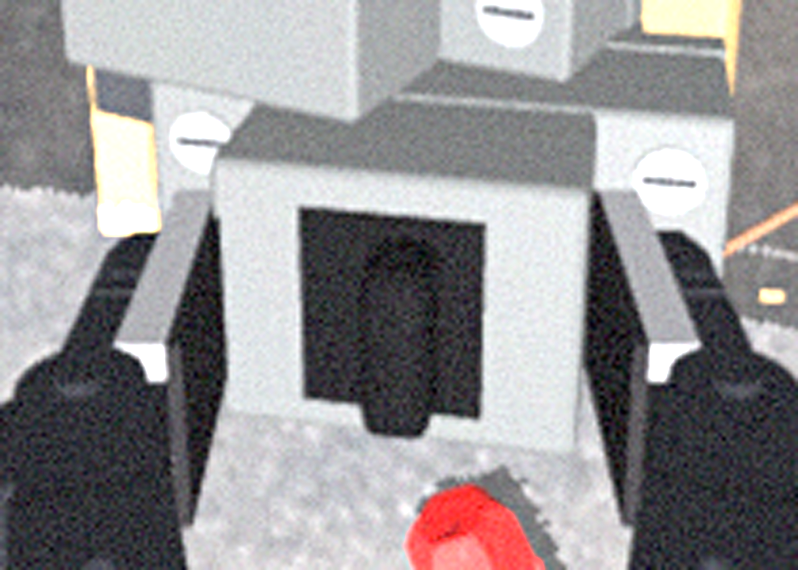

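Call:
{"op": "carry_out", "data": {"targets": [[0,3,-1.5,0,0.2],[0,3,-1.5,0,0.2],[0,3,-1.7,0,0.2],[0,1,-2,0,0.2],[0,0,-3,0,0.2]]}}

```text
time: 8.2
tool_pos: [0.5578, -0.4415, 0.1164]
ee_rot: [0.0, 0.875, 0.484, 0.0]
force: [1.4, 0.4, -1.3]
finger_gap: 0.0445
```

Call:
{"op": "carry_out", "data": {"targets": [[0,0,-5,0,0.2],[0,0,-8,0,0.2],[0,0,-12,0,0.2],[0,0,-20,0,0.2],[0,0,-25,0,0.2]]}}

```text
time: 8.82
tool_pos: [0.5574, -0.4414, 0.1882]
ee_rot: [0.0, 0.875, 0.484, 0.0]
force: [0.1, -0.4, -0.9]
finger_gap: 0.045
```

```bash
python3 look.py w11
```

```text
t 8.825 [ 0.5574 -0.4414  0.1882] [ 0.1 -0.4 -0.9] 0.045019178533230564
```

View pics/w11.png

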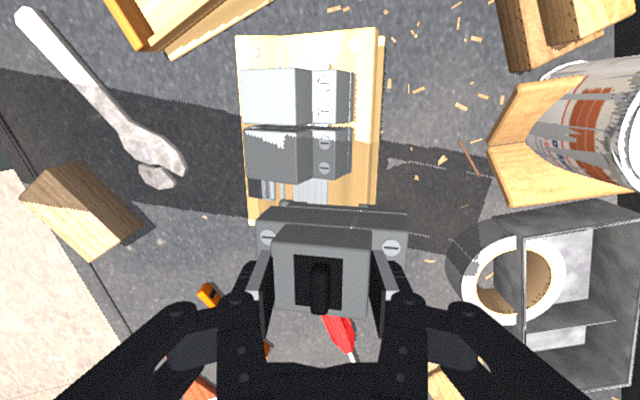

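```bash
python3 - <<'E'
import cv2
im=cv2.imread('pics/w11.png')
b=cv2.resize(im[190:340,235:435],None,fx=4,fy=4,interpolation=cv2.INTER_CUBIC);cv2.imwrite('pics/w11c.png',cv2.convertScaleAbs(b,alpha=1.5))
E
```

```text
(no output)
```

View pics/w11c.png

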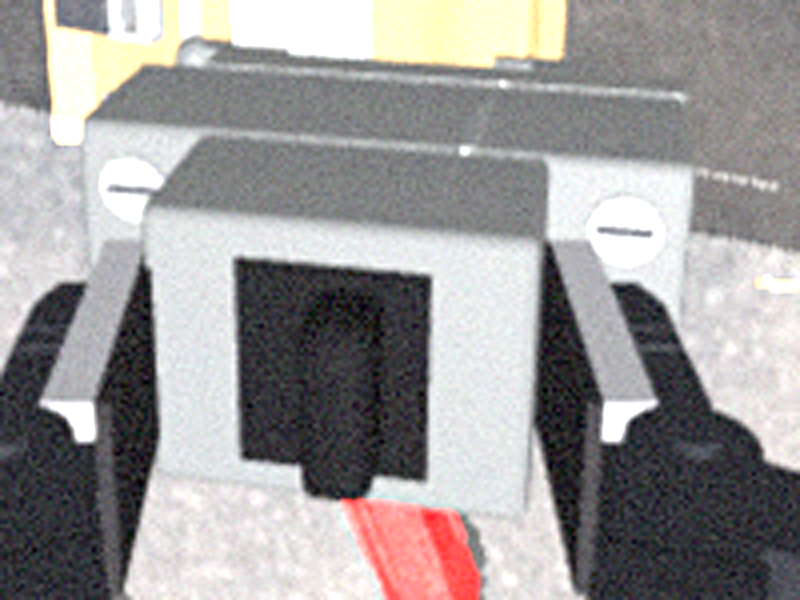

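```bash
python3 - <<'E'
from mod import *
M=np.load('Ml.npy'); K,P=cam('wrist',M)
z=lambda x,y:(235+x/4,190+y/4)
obj=np.array([(-22.5,18,66),(22.5,18,66),(22.5,-18,66),(-22.5,-18,66),(-40,18,42),(40,18,42)],float)
px=np.array([z(148,210),z(542,240),z(526,512),z(160,475),z(88,122),z(690,158)])
ok,rv,tv=cv2.solvePnP(obj/1000,px,K,None,flags=cv2.SOLVEPNP_SQPNP)
ok,rv,tv=cv2.solvePnP(obj/1000,px,K,None,rv,tv,True,cv2.SOLVEPNP_ITERATIVE)
C=np.eye(4);C[:3,:3]=cv2.Rodrigues(rv)[0];C[:3,3]=tv[:,0]
Tt=np.linalg.inv(M)@P@C
print(Tt.round(4)); print((cv2.projectPoints(obj/1000,rv,tv,K,None)[0][:,0]-px).round(1).tolist())
r,W=fit(M,obj,px,[.553,-.438,.1,.0,-.56],0,False); W=np.linalg.inv(M)@W
print(W.round(4),np.degrees(r.x[3:]),r.fun.reshape(-1,2).round(1).tolist())
E
```

```text
[[ 0.0078  0.9999 -0.0085 -0.0012]
 [ 0.9825 -0.0092 -0.1858  0.0116]
 [-0.1859 -0.0069 -0.9825  0.0529]
 [ 0.      0.      0.      1.    ]]
[[-0.2, -0.3], [-0.4, -0.3], [0.6, 0.3], [1.0, -0.9], [-1.3, 0.3], [0.2, 1.1]]
[[ 0.0084  1.     -0.0016 -0.0016]
 [ 0.9825 -0.0085 -0.1861  0.0116]
 [-0.1861 -0.     -0.9825  0.0529]
 [ 0.      0.      0.      1.    ]] [ 10.73555987 -31.60057069] [[-0.1, -0.5], [-0.4, -0.5], [0.6, 0.4], [1.0, -0.8], [-1.2, 0.4], [0.1, 1.2]]
```

```bash
cat > place.py <<'E'
from h import *
W=np.load('tray.npy'); M=T()
o_tool=np.array([-.0014,.0116,.0529])
def tcp_for(xt,clear,turn):
    Rm=M[:3,:3]@R.from_rotvec([0,0,turn]).as_matrix()
    tgt=W[:3,:3]@np.array([xt,0,clear])+W[:3,3]
    return tgt-Rm@o_tool,Rm
E
python3 - <<'E'
from place import *
t,Rm=tcp_for(.115,.010,-.468); print('final tcp',t.round(4),'yaw',np.degrees(np.arctan2(Rm[1,1],Rm[0,1])))
up=t.copy();up[2]=.225
plan([M[0,3],M[1,3],.225],0,1)
M2=M.copy();M2[2,3]=.225
plan(up,-.468,8,M2); print(up)
E
```

```text
final tcp [ 0.6001 -0.2368  0.1047] yaw -5.266156643398305
[[np.float64(-0.0), np.float64(0.2), np.float64(-31.5), 0.0]]
[[np.float64(24.5), np.float64(-9.3), np.float64(-0.1), -0.0585], [np.float64(25.0), np.float64(-7.9), np.float64(-0.1), -0.0585], [np.float64(25.5), np.float64(-6.4), np.float64(-0.1), -0.0585], [np.float64(25.8), np.float64(-4.9), np.float64(-0.1), -0.0585], [np.float64(26.0), np.float64(-3.4), np.float64(-0.1), -0.0585], [np.float64(26.2), np.float64(-1.9), np.float64(-0.1), -0.0585], [np.float64(26.3), np.float64(-0.3), np.float64(-0.1), -0.0585], [np.float64(26.2), np.float64(1.2), np.float64(-0.1), -0.0585]]
[ 0.60007585 -0.23679703  0.225     ]
```

Call:
{"op": "carry_out", "data": {"targets": [[0,0,-16,0,0.2],[0,0,-21,0,0.2],[24.5,-9.5,0,-0.0585,0.2],[25,-8,0,-0.0585,0.2],[25.5,-6.5,0,-0.0585,0.2]]}}

```text
time: 9.5
tool_pos: [0.5724, -0.3612, 0.2225]
ee_rot: [-0.001, 0.828, 0.561, -0.0]
force: [0.2, 0.5, -1.3]
finger_gap: 0.0446
```

Call:
{"op": "carry_out", "data": {"targets": [[26,-5,0,-0.0585,0.2],[26,-3.5,0,-0.0585,0.2],[26,-2,0,-0.0585,0.2],[26,-0.5,0,-0.0585,0.2],[26,1,0,-0.0585,0.2]]}}

```text
time: 10.12
tool_pos: [0.5976, -0.2338, 0.2237]
ee_rot: [0.0, 0.738, 0.675, 0.0]
force: [0.1, -0.9, -1.1]
finger_gap: 0.0455
```

```bash
python3 look.py w12; python3 - <<'E'
from place import *
print(M[:3,:3].round(3).tolist(), 'tool y az',np.degrees(np.arctan2(M[1,1],M[0,1])))
t,_=tcp_for(.115,.01,0); print(t.round(4)); plan(t,0,5)
E
```

```text
t 10.125 [ 0.5976 -0.2338  0.2237] [ 0.1 -0.9 -1.1] 0.045510246259273926
[[0.084, 0.996, 0.0], [0.996, -0.084, 0.002], [0.003, 0.0, -1.0]] tool y az -4.845588294985785
[ 0.6003 -0.2373  0.1048]
[[np.float64(-1.3), np.float64(0.5), np.float64(23.8), 0.0], [np.float64(-1.3), np.float64(0.5), np.float64(23.8), 0.0], [np.float64(-1.3), np.float64(0.5), np.float64(23.8), 0.0], [np.float64(-1.3), np.float64(0.5), np.float64(23.8), 0.0], [np.float64(-1.3), np.float64(0.5), np.float64(23.8), 0.0]]
```

View pics/w12.png

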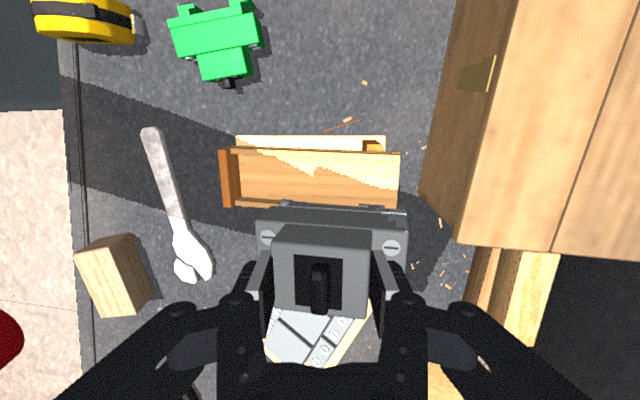

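Call:
{"op": "carry_out", "data": {"targets": [[0,0,10,0,0.2],[-4,1,20,0,0.2],[0,0,25,0,0.2],[0,0,25,0,0.2],[0,0,10,0,0.2]]}}

```text
time: 10.8
tool_pos: [0.5959, -0.2398, 0.1296]
ee_rot: [-0.003, 0.739, 0.673, -0.001]
force: [0.7, 0.0, -0.9]
finger_gap: 0.0448
```

```bash
python3 look.py w13; python3 - <<'E'
from place import *
t,_=tcp_for(.115,.00,0); print(t.round(4)); plan(t,0,1)
E
```

```text
t 10.8 [ 0.5959 -0.2398  0.1296] [ 0.7  0.  -0.9] 0.044831559499963786
[ 0.6032 -0.2374  0.0952]
[[np.float64(2.8), np.float64(7.3), np.float64(34.1), 0.0]]
```

View pics/w13.png

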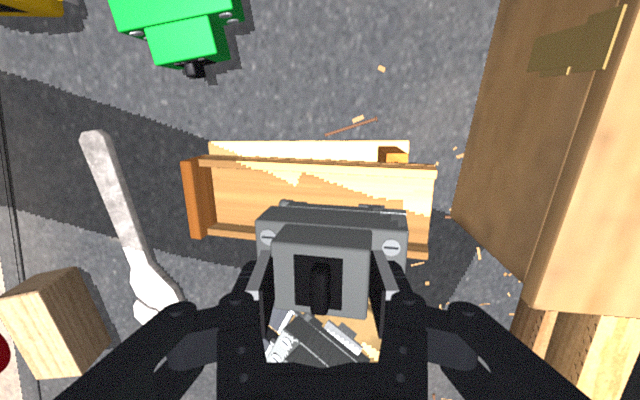

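Call:
{"op": "carry_out", "data": {"targets": [[2.5,4,8,0,0.2],[0,3,8,0,0.2],[0,0,6,0,0.2],[0,0,3,0,0.2],[0,0,0,0,0.2]]}}

```text
time: 11.48
tool_pos: [0.605, -0.2377, 0.1085]
ee_rot: [-0.0, 0.739, 0.674, -0.0]
force: [0.2, 0.2, -2.0]
finger_gap: 0.0447
```

```bash
python3 look.py w14; python3 - <<'E'
from place import *
t,_=tcp_for(.115,.00,0); print(t.round(4)); plan(t,0,1)
E
```

```text
t 11.475 [ 0.605  -0.2377  0.1085] [ 0.2  0.2 -2. ] 0.04474806202321701
[ 0.6029 -0.2373  0.0951]
[[np.float64(0.3), np.float64(-2.2), np.float64(13.6), 0.0]]
```

View pics/w14.png

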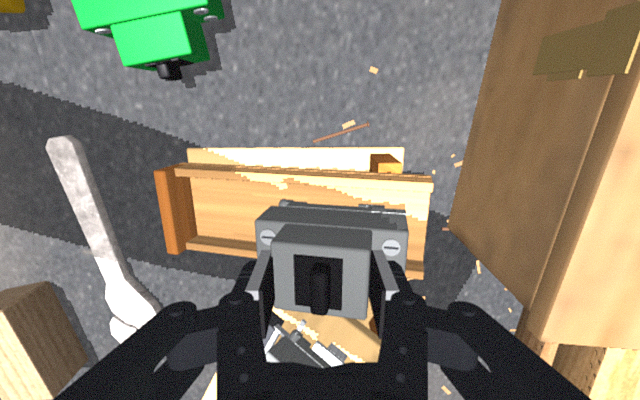

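Call:
{"op": "carry_out", "data": {"targets": [[0,-1,4,0,0.2],[0,0,3,0,0.2],[0,0,1.5,0,0.2],[0,0,1,0,0.2],[0,0,0,0,0.2]]}}

```text
time: 12.15
tool_pos: [0.6041, -0.2377, 0.099]
ee_rot: [-0.0, 0.739, 0.674, -0.0]
force: [0.8, -0.5, -1.8]
finger_gap: 0.0449
```

```bash
python3 look.py w15
```

```text
t 12.15 [ 0.6041 -0.2377  0.099 ] [ 0.8 -0.5 -1.8] 0.0448828014627292
```

View pics/w15.png

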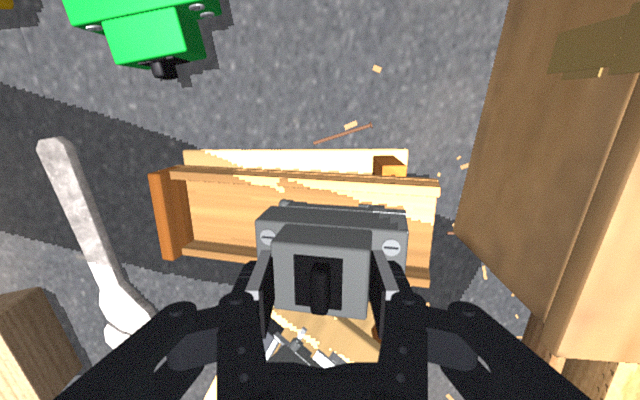

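Call:
{"op": "carry_out", "data": {"targets": [[0,0,1.5,0,0.2],[0,0,1.5,0,0.2],[0,0,1,0,0.2],[0,0,0,0,0.2],[0,0,0,0,0.2]]}}

```text
time: 12.82
tool_pos: [0.6041, -0.2377, 0.0951]
ee_rot: [0.0, 0.739, 0.674, 0.0]
force: [0.0, 0.6, -0.9]
finger_gap: 0.0447
```

Call:
{"op": "carry_out", "data": {"targets": [[0,0,1.5,0,0.2],[0,0,1.5,0,0.2],[0,0,1,0,0.2],[0,0,0,0,0.2],[0,0,0,0,0.2]]}}

```text
time: 13.45
tool_pos: [0.6043, -0.2379, 0.0928]
ee_rot: [0.0, 0.739, 0.674, -0.0]
force: [-3.6, 1.6, 6.8]
finger_gap: 0.0451
```

```bash
python3 look.py w16;  python3 - <<'E'
import cv2
im=cv2.imread('pics/w16.png')
b=cv2.resize(im[140:340,130:460],None,fx=2.4,fy=2.4,interpolation=cv2.INTER_CUBIC);cv2.imwrite('pics/w16c.png',cv2.convertScaleAbs(b,alpha=1.3))
E
```

```text
t 13.45 [ 0.6043 -0.2379  0.0928] [-3.6  1.6  6.8] 0.045133574216024826
```

View pics/w16c.png

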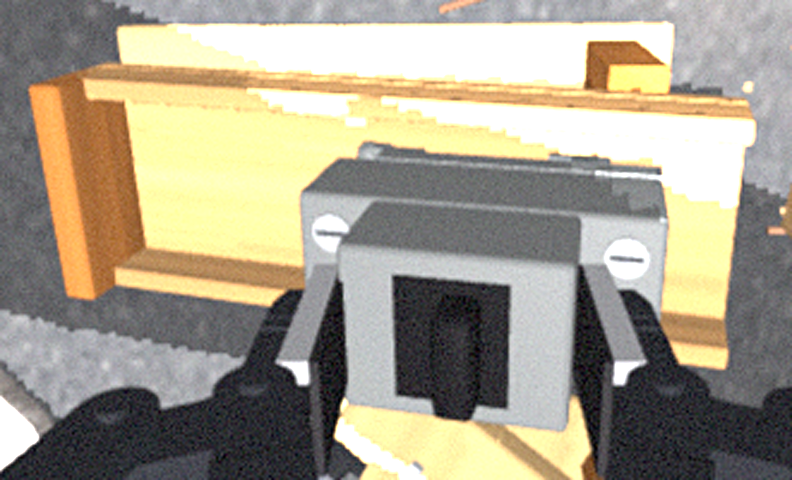

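Call:
{"op": "carry_out", "data": {"targets": [[0,0,0,0,-0.1],[0,0,0,0,-0.2],[0,0,0,0,-0.3],[0,0,0,0,-0.3],[0,0,0,0,-0.3]]}}

```text
time: 14.12
tool_pos: [0.6042, -0.2376, 0.0909]
ee_rot: [-0.0, 0.739, 0.674, 0.0]
force: [-0.8, 0.1, -0.2]
finger_gap: 0.0559
```

```bash
python3 look.py w17;  python3 - <<'E'
import cv2
im=cv2.imread('pics/w17.png')
b=cv2.resize(im[140:340,130:460],None,fx=2.4,fy=2.4,interpolation=cv2.INTER_CUBIC);cv2.imwrite('pics/w17c.png',cv2.convertScaleAbs(b,alpha=1.3))
E
```

```text
t 14.125 [ 0.6042 -0.2376  0.0909] [-0.8  0.1 -0.2] 0.05590247284961913
```

View pics/w17c.png

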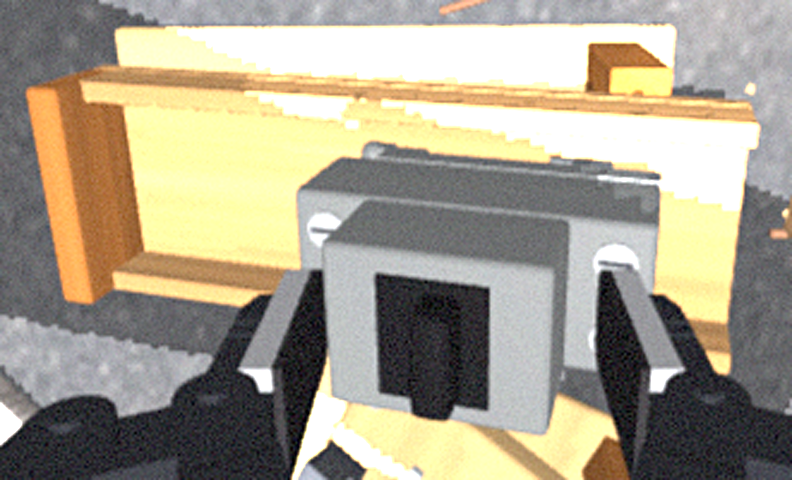

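```bash
cat > tfit.py <<'E'
from mod import *
def tfit(M,pts,zf,az0=-.09):
    obj=np.array([p[0] for p in pts],float);px=np.array([zf(*p[1]) for p in pts])
    r,W=fit(M,obj,px,[.6,-.237,.04,.26,az0],0,False)
    Tr=np.linalg.inv(np.load('tray.npy'))@W
    print('theta',np.degrees(r.x[3]).round(2),'az',np.degrees(r.x[4]).round(2),'err',np.abs(r.fun).max().round(2))
    print('origin in tray mm',(Tr[:3,3]*1000).round(1),'in tool',((np.linalg.inv(M)@W)[:3,3]*1000).round(1))
    for q in [(-22.5,0,66),(22.5,0,42),(22.5,0,66),(40,0,42)]: 
        X=np.linalg.inv(M)@W@np.array([*np.array(q)/1000,1]);print(q,'tool',(X[:3]*1000).round(1))
    return W
N=[(-22.5,18,66),(22.5,18,66),(22.5,-18,66),(-22.5,-18,66),(-40,18,42),(40,18,42)]
E
python3 - <<'E'
from tfit import *
tfit(np.load('Ml.npy'),list(zip(N,[(325,245),(562,265),(545,432),(330,395),(300,188),(657,215)])),lambda x,y:(130+x/2.4,140+y/2.4))
E
```

```text
theta 13.63 az -5.36 err 2.78
origin in tray mm [115.   -0.   -3.4] in tool [-1.2 11.3 52. ]
(-22.5, 0, 66) tool [ -1.1 -26.2  -6.8]
(22.5, 0, 42) tool [-1.2 23.2  5.9]
(22.5, 0, 66) tool [ -1.2  17.6 -17.4]
(40, 0, 42) tool [-1.2 40.2  1.8]
```

Call:
{"op": "carry_out", "data": {"targets": [[0,-3.5,2,0,-0.3],[0,-4,2,0,-0.3],[0,-5,1.3,0,-0.3],[0,-6,1.6,0,-0.3],[0,-6,1.6,0,-0.3]]}}

```text
time: 14.8
tool_pos: [0.5792, -0.2354, 0.0825]
ee_rot: [-0.0, 0.739, 0.674, 0.0]
force: [1.8, -0.1, 0.6]
finger_gap: 0.0553
```

```bash
python3 look.py w18;  python3 - <<'E'
import cv2
im=cv2.imread('pics/w18.png')
b=cv2.resize(im[140:340,130:460],None,fx=2.4,fy=2.4,interpolation=cv2.INTER_CUBIC);cv2.imwrite('pics/w18c.png',cv2.convertScaleAbs(b,alpha=1.3))
E
```

```text
t 14.8 [ 0.5792 -0.2354  0.0825] [ 1.8 -0.1  0.6] 0.055281168428004894
```

View pics/w18c.png

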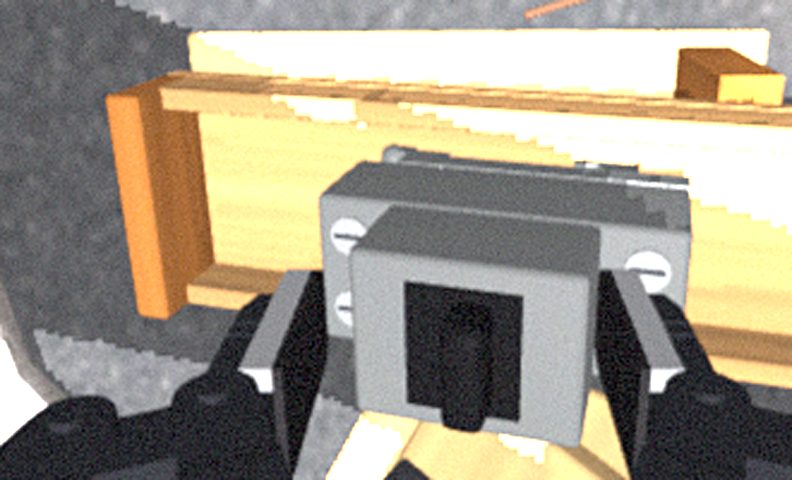

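Call:
{"op": "carry_out", "data": {"targets": [[0,-7,1.9,0,-0.3],[0,-7.7,2.1,0,-0.3],[0,-7.7,2.1,0,-0.3],[0,-7.7,2.1,0,-0.3],[0,-7,1.9,0,-0.3]]}}

```text
time: 15.48
tool_pos: [0.5424, -0.232, 0.0726]
ee_rot: [0.0, 0.739, 0.674, 0.0]
force: [1.0, 0.1, 1.6]
finger_gap: 0.0553
```

```bash
python3 look.py w19;  python3 - <<'E'
import cv2
im=cv2.imread('pics/w19.png')
b=cv2.resize(im[140:340,130:460],None,fx=2.4,fy=2.4,interpolation=cv2.INTER_CUBIC);cv2.imwrite('pics/w19c.png',cv2.convertScaleAbs(b,alpha=1.3))
E
```

```text
t 15.475 [ 0.5424 -0.232   0.0726] [1.  0.1 1.6] 0.05527942596852665
```

View pics/w19c.png

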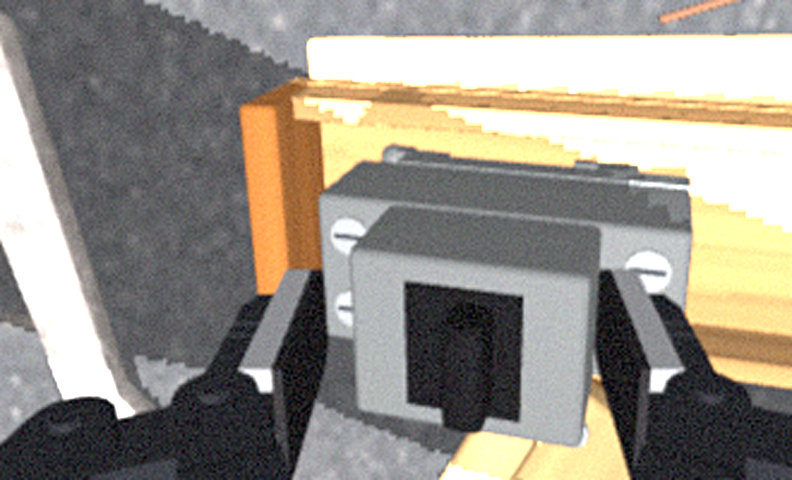

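Call:
{"op": "carry_out", "data": {"targets": [[0,-5,1.3,0,-0.3],[0,-4,1.1,0,-0.3],[0,-3,0.8,0,-0.3],[0,-2,0.5,0,-0.3],[0,-1,0.3,0,-0.3]]}}

```text
time: 16.15
tool_pos: [0.5279, -0.2307, 0.0686]
ee_rot: [0.0, 0.739, 0.674, 0.0]
force: [1.6, 0.6, 2.1]
finger_gap: 0.0553
```

Call:
{"op": "carry_out", "data": {"targets": [[0,-1,0.3,0,-0.3],[0,-1,0.3,0,-0.3],[0,-1,0.3,0,-0.3],[0,-0.5,0.1,0,-0.3],[0,0,0,0,-0.3]]}}

```text
time: 16.77
tool_pos: [0.5256, -0.2304, 0.0682]
ee_rot: [0.001, 0.739, 0.674, 0.001]
force: [5.6, 0.6, 2.5]
finger_gap: 0.0554
```

```bash
python3 look.py w20;  python3 - <<'E'
import cv2
im=cv2.imread('pics/w20.png')
b=cv2.resize(im[140:340,130:460],None,fx=2.4,fy=2.4,interpolation=cv2.INTER_CUBIC);cv2.imwrite('pics/w20c.png',cv2.convertScaleAbs(b,alpha=1.3))
E
```

```text
t 16.775 [ 0.5256 -0.2304  0.0682] [5.6 0.6 2.5] 0.0554451082130387
```

View pics/w20c.png

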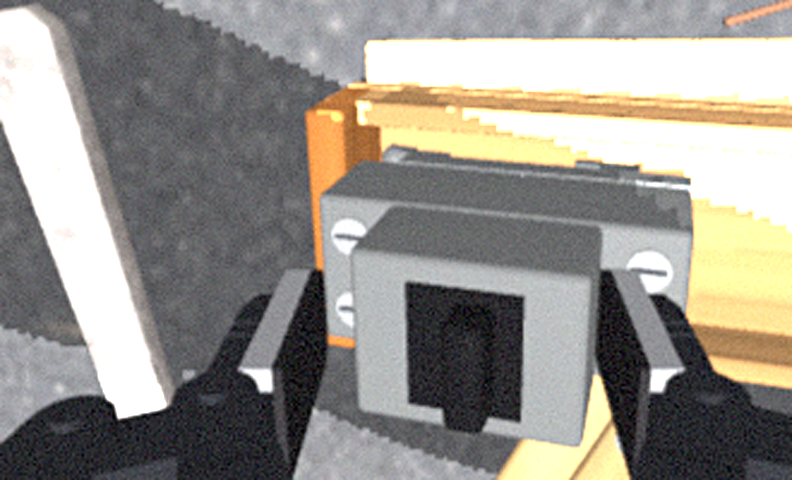

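Call:
{"op": "carry_out", "data": {"targets": [[0,-1,0.2,0,-0.3],[0,-1,0.2,0,-0.3],[0,0,0,0,-0.3],[0,0,0,0,-0.3],[0,0,0,0,-0.3]]}}

```text
time: 17.45
tool_pos: [0.525, -0.2306, 0.0688]
ee_rot: [0.003, 0.739, 0.674, 0.002]
force: [7.1, 1.5, 3.5]
finger_gap: 0.0557
```

Call:
{"op": "carry_out", "data": {"targets": [[0,3,-1,0,-0.3],[0,2.5,-1,0,-0.35],[0,0,-2,0,-0.45],[0,0,-5,0,-0.5],[0,0,-15,0,-0.5]]}}

```text
time: 18.08
tool_pos: [0.5268, -0.2302, 0.0906]
ee_rot: [-0.001, 0.739, 0.674, -0.0]
force: [-0.2, 0.1, 0.3]
finger_gap: 0.064
```

Call:
{"op": "carry_out", "data": {"targets": [[0,0,-25,0,-0.5],[0,0,-30,0,-0.5],[0,0,-30,0,-0.5],[-15,0,-10,0,-0.5],[0,0,0,0,-0.5]]}}

```text
time: 18.7
tool_pos: [0.5267, -0.247, 0.1872]
ee_rot: [0.001, 0.739, 0.673, 0.0]
force: [-1.0, -0.6, -0.8]
finger_gap: 0.0639
```

```bash
python3 look.py w21
```

```text
t 18.7 [ 0.5267 -0.247   0.1872] [-1.  -0.6 -0.8] 0.063934602895076
```

View pics/w21.png

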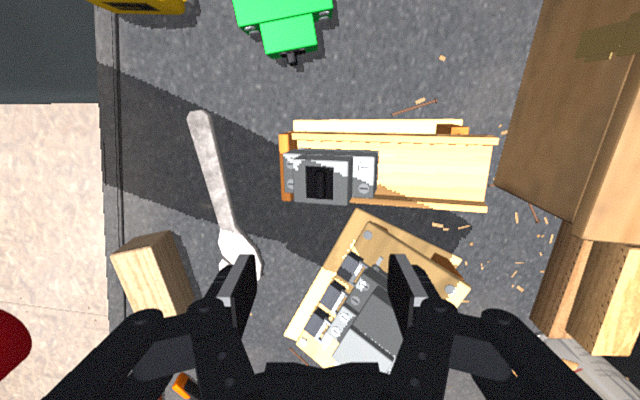

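```bash
python3 - <<'E'
import cv2
im=cv2.imread('pics/w21.png')
b=cv2.resize(im[120:220,265:405],None,fx=5.6,fy=5.6,interpolation=cv2.INTER_CUBIC);cv2.imwrite('pics/w21c.png',cv2.convertScaleAbs(b,alpha=1.2))
E
```

```text
(no output)
```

View pics/w21c.png

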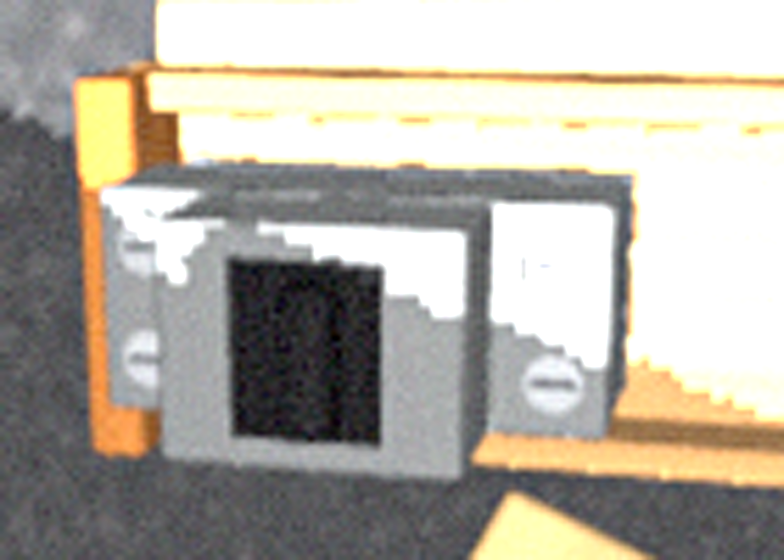

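```bash
python3 - <<'E'
from tfit import *
N2=N+[(40,-18,42),(-40,-18,42)]
tfit(np.load('Ml.npy'),list(zip(N2,[(160,217),(468,228),(465,478),(163,458),(103,188),(612,203),(605,437),(110,402)])),lambda x,y:(265+x/5.6,120+y/5.6))
E
```

```text
theta 14.17 az -4.9 err 0.52
origin in tray mm [40.   0.6 -4.9] in tool [ 15.8  15.2 169.1]
(-22.5, 0, 66) tool [ 15.4 -22.7 110.5]
(22.5, 0, 42) tool [ 15.8  26.8 122.9]
(22.5, 0, 66) tool [15.8 20.9 99.6]
(40, 0, 42) tool [ 16.   43.7 118.6]
```

Call:
{"op": "carry_out", "data": {"targets": [[-15,-10,-10,0,-0.5],[-20,-15,-10,0,-0.5],[-20,-15,0,0,-0.5],[-10,-10,0,0,-0.5],[0,0,0,0,-0.5]]}}

```text
time: 19.38
tool_pos: [0.4697, -0.3062, 0.2056]
ee_rot: [-0.001, 0.739, 0.673, 0.0]
force: [0.5, 0.7, -0.4]
finger_gap: 0.0643
```

```bash
python3 look.py w22
```

```text
t 19.375 [ 0.4697 -0.3062  0.2056] [ 0.5  0.7 -0.4] 0.06426972414370988
```

View pics/w22.png

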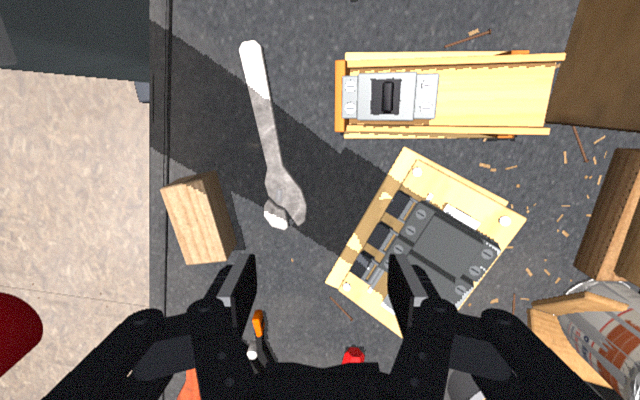

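The picture shows the switch module against the orange stop (about 340–437, 72–122). Both blanks are still clipped side by side and parallel on the rail, and the gripper is clear of everything.

```bash
python3 -c "
from rig import manip
print(manip.hand_in())"
```

```text
the job is handed in; nothing more can be done
None
```

The switch module is off the rail and resting against the stop at the low end of the tray. I handed the job in at about 19.4 s.

**What I did**
- The tool could not be tilted, so I pushed the near edge of the nose with one finger to swing the module out of its catch.
- I closed the fingers on the nose's end faces, shifted the module up the slope to unhook it, and lifted it over the blanks.
- I laid it on its back in the upper tray with its origin at about x 115 mm. I let go, then slid it down with a finger until it stopped moving against the stop at about 7 N.

**Last checks**
- **Position:** the final image fit puts the module origin at tray x 40.0, y 0.6 mm, tilted 14.2° and lined up with the tray to within about 0.2°. The same fit gives z −4.9 mm instead of 0. An earlier fit in the tray was also low (−3.4 mm), so I think this is measurement error in the height and not a real gap.
- **Blanks:** both look clipped in and parallel in the last picture. I judged this by eye and did not measure it.
- **Robot:** it was clear of everything, with about zero contact force.

**What went wrong**
- My first attempt to close on the nose caught the far end of the body instead. It pulled on the module with up to about 44 N at the wrist. I opened the fingers, raised them and gripped again, and saw no sign of damage.

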